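# Put the e-bike battery on charge

### The job

Put the loose battery pack on charge in the free sloping cradle: hook its toe under the lip at the low end while the heel is still up, then press the heel down until the switch lever is pushed in and the latch has snapped over the heel, and let go. Leave the other things on the bench where they are.

Things in the scene. Friction and masses are not known exactly. Their poses are not given: they have to be found in the camera images.
- pack: The loose battery pack, black plastic, 0.45 to 0.7 kg, lying on its underside. Origin: centre of the underside; x runs along it from toe (-x) to heel (+x), y across, z up out of its top. Base 160 long (x -80..80), 62 wide, 24 high; on it a grip spine 132 long (x -66..66), 44 wide, z 24 to the top at 54. Centre of mass near x 0, z 23.
- pack_toe (a point): Tip of the pack's toe tongue, at (-96, 0, 8.5) mm in the pack's frame; the tongue is 40 wide, 16 long, z 4 to 13.
- pack_heel (a point): Lower edge of the end of the pack's heel ledge, at (94, 0, 0) mm in its frame: the edge that pushes the lever. The ledge is 48 wide, 14 long, z 0 to 14.
- bed: Bed of the free cradle (fixed, grey, 100 wide). Its frame is that of the seated pack: x up the 26 degree slope from the low toe end to the head, y across, z square off the bed; origin on the bed under the seated pack's middle (to 2 mm), 66 mm above the bench. Surface at z 0, x -106..66. Side guides at y +-34, 12 high, flared above to 21.
- lip_edge (a point): Lower edge of the toe pocket's lip, at (-92, 0, 17) mm in the bed's frame. The lip's top is at z 23, the pocket's back wall at x -97, its cheeks at y +-26. The toe goes in with the heel lifted some 12 to 20 degrees off the bed; seated, the tongue is 5 mm under the lip.
- head_top (a point): Upper front edge of the cradle's head, the housing at the high end, at (106, 0, 70) mm in the bed's frame; its front is square to the bed.
- lever (a joint): Presence-switch lever: sprung steel leaf 16 wide, 30 long with a roller at its end, hinged at x 62, z -4 (bed frame), standing up in the gap x 66..106 before the head. 0 free (roller top 10 mm above the bed), 0.36 with the pack flat on the bed. Takes 1.9 N at first, 4.3 N when down: more than the pack's weight gives.
- lever_tip (a point): Centre of the lever's roller (6 mm diameter).
- latch (a joint): Sprung steel latch pawl, 22 wide, 40 long, hinged in the head at x 104, z 54 (bed frame), hanging down towards the pack. 0 at rest or caught; the heel pushes it back (up to 0.5) and it springs back over the heel ledge once the heel is down, with 2 mm of play. Some 5 to 10 N down on the spine near the heel takes the heel past it.
- latch_edge (a point): Lower edge of the latch pawl; at rest about (89, 0, 17) mm in the bed's frame.
- cradle2: The other cradle, alike, already holding a like pack (all fixed). Origin on the bench under it, x towards its head, foot 215 x 100 mm, head up to 190 high. The two stand side by side, either way round.
- cassette: Bystander: steel sprocket cassette lying flat, 104 diameter, 35 high; origin at the centre of its underside. It and the pack may have changed places.
- crank: Bystander: aluminium crank arm lying flat, 183 long, 38 wide, 18 high.
- pedal: Bystander: black pedal, 100 x 90 (spindle 120), 20 high.
- wrench: Bystander: steel wrench lying flat, 200 long.
- screwdriver: Bystander: screwdriver lying flat, 210 long.
- tub: Bystander: white grease tub, 68 diameter, 60 high.
- hub: Bystander: aluminium wheel hub standing on end, 62 diameter, 98 high.

How it is judged:
By the outcome, as a careful person would: the job done as asked, in the order asked, and still so for the second after the job is handed in, with the robot touching nothing.
It also fails if it takes over 45 s, if anything falls off the work surface, if the arm or the gripper's body presses on something with over 40 N, if the wrist force passes 120 N, or if a joint passes its speed limit or range.

### The arm

A 7-joint arm with a two-finger parallel gripper is mounted at the origin on the work surface. World frame = base frame: x ahead of the robot, y to its left, z up, the work surface at z = 0. Lengths are in m, angles in rad, forces in N, time in s.
With the tool pointing down it reaches from about 0.425 to 0.95 m from the base axis. Payload 4.7 kg.
Tool frame: the origin (TCP) lies between the finger pads; the fingertips stand 25 mm ahead of it and the grasp point (between the pads) lies 6 mm ahead of it; x points along the fingers, z is the direction in which the jaws open and shut, and the axes are right-handed (so a half turn about x gives the same grasp; the last joint's range is limited). The gripper opens to 85 mm and grips with 20 to 120 N. Pads are 22 mm wide; open, the fingers measure 114 mm over their backs; the gripper's body (76 mm by 85 mm) begins 54 mm behind the grasp point. The pads swing forward as they close: fully open they stand 13 mm farther back than shut.
Start: joints at [-1.167, 0.469, -0.049, 1.532, 0.024, 1.141, -0.082], TCP at [0.283, 0.613, 0.256] pointing down, gripper open.
Joint ranges: [-2.59, 2.59], [-0.33, 1.99], [-1.39, 1.29], [0.1, 2.45], [-1.04, 4.18], [0.21, 1.99], [-2.66, 2.66]. Speed limits (rad/s): [2.57, 2.57, 3.14, 3.14, 3.14, 3.14, 3.14].

### API

Orientations are given as a 3x3 rotation matrix whose columns are the frame's x, y, z axes.
In Python, from rig import * gives the robot as it stands. Calls block until the motion is done:
- movep(position, orientation): joint-space move of the TCP to a pose.
- move_l(position, attitude=None, feed=0.15, until_force=None): straight line of the TCP; attitude=None keeps the orientation; feed is the mean speed in m/s. With until_force (N) it stops when the force on the tool has changed by that much, and returns True; else False.
- move_joints(angles): joint-space move.
- command_gripper(opening, newtons=None): finger opening in m; newtons is the grip in N (None keeps the last); returns when the fingers have stopped.
- sleep(seconds).
- inverse_kinematics(position, orientation): joint angles nearest the present ones, or None.
- sense(): the state.
- camera(name): name is "side" or "top"; returns (picture, depth): 420x560x3 uint8, red, green, blue; 420x560 float32, m along the optical axis (not along the pixel's ray), 0 where there is no reading.
- camera_params(name): a dict with "K" (3x3 intrinsics, pixels), "dist" ([k1, k2, p1, p2, k3] as OpenCV has them; the pictures are not rectified), "position" and "rotation" of the camera in the world. Camera axes: x right, y down, z forward; pixel columns grow to the right and rows downward; lengths in m; the calibration is good to about 2 mm. A picture is of the moment at which its call begins. camera_params takes no time and is no camera call.
A pose or a line that the arm cannot do raises Unreachable and nothing moves.
- finish_job(): hands the job in, once; it reports no verdict.
The state is a dict: "time_s": time; "joint_pos": joint angles; "qd": joint speeds; "joint_efforts": joint torques, N m; "position": TCP position; "tcp_rot": TCP orientation; "wrist_force": force on the tool from outside, world axes, zero at the start; "ft_torque": the same for the moment, N m; "finger_gap": finger opening in m.
Only numpy, scipy, OpenCV 4.12 (cv2) and the standard library are available. Lean on these libraries where they do the work, as an engineer would, in place of code of your own. Each camera call takes 0.05 s, during which the arm holds its last target.

## Working session

There is one attempt and no reset: what is moved stays moved. The work goes in short steps, each a Python script; the robot and the scene stay as the last script left them, time stands still between calls to the robot, and variables do not carry over. Pictures are saved under pics/ and viewed, and the job is handed in when it is done.

```bash
ls; mkdir -p pics; python3 - <<'E'
from rig import *
import cv2,numpy as np
s=sense();print(s)
for n in("side","top"):
    p,d=camera(n);np.savez(f"pics/{n}0.npz",p=p,d=d);cv2.imwrite(f"pics/{n}0.png",p[:,:,::-1]);c=camera_params(n);print(c)
E
```

```text
pics
{'time_s': 0.0, 'joint_pos': array([-1.16687208,  0.46948494, -0.04858297,  1.53373086,  0.02411129,
        1.14098824, -0.08226933]), 'qd': array([-0.00089591,  0.00043943, -0.00049489, -0.00049761, -0.00041097,
       -0.00015583, -0.00148665]), 'joint_efforts': array([-1.07234653e-03, -5.10308719e+01, -4.70086292e-02, -2.37721217e+01,
        1.07451310e-02,  7.54146458e-03,  1.00340105e-05]), 'position': array([0.28288733, 0.61225646, 0.25521638]), 'tcp_rot': array([[-7.66190733e-04, -9.07808778e-01,  4.19383637e-01],
       [-1.87482691e-03,  4.19384327e-01,  9.07806847e-01],
       [-9.99997949e-01, -9.07185345e-05, -2.02331271e-03]]), 'wrist_force': array([-0.36835633,  0.90676719,  0.25031203]), 'ft_torque': array([ 0.03019725, -0.03198848, -0.00073682]), 'finger_gap': 0.08547639648167418}
{'K': array([[462.11409537,   0.        , 280.48245058],
       [  0.        , 462.11409537, 202.54325027],
       [  0.        ,   0.        ,   1.        ]]), 'dist': array([-0.13004017,  0.        ,  0.        ,  0.        ,  0.        ]), 'position': array([ 0.08845084, -0.79071778,  0.97269527]), 'rotation': array([[ 0.8720133 , -0.32920962,  0.36223449],
       [-0.48940863, -0.5992272 ,  0.63356607],
       [ 0.00848471, -0.72975872, -0.68365212]])}
{'K': array([[449.1731319 ,   0.        , 278.13193518],
       [  0.        , 449.1731319 , 206.38855807],
       [  0.        ,   0.        ,   1.        ]]), 'dist': array([-0.01214352,  0.        ,  0.        ,  0.        ,  0.        ]), 'position': array([0.29138724, 0.01136333, 1.36461951]), 'rotation': array([[-0.00936559, -0.97983154,  0.19960571],
       [-0.9999542 ,  0.00878384, -0.00379988],
       [ 0.00196994, -0.19963216, -0.97986893]])}
```

View pics/side0.png

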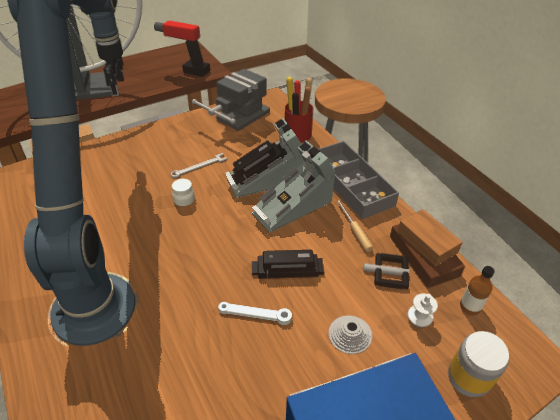

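View pics/top0.png

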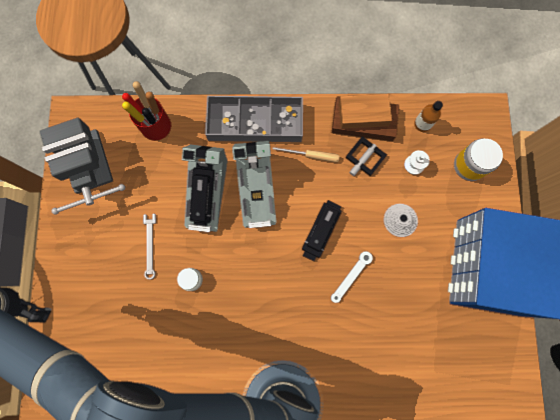

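The free cradle is the one at about (256,185) in the top image, with its head at about (252,150) on the far side. The loose pack is at about (322,230). Next I'll upscale the crops and make point clouds.

```bash
cat > h.py <<'E'
import numpy as np,cv2
from rig import *
def cloud(d,c):
    h,w=d.shape;u,v=np.meshgrid(np.arange(w),np.arange(h))
    n=cv2.undistortPoints(np.stack([u,v],-1).reshape(-1,1,2).astype(np.float64),c["K"],np.array(c["dist"])).reshape(h,w,2)
    P=np.dstack([n,np.ones((h,w))])*d[...,None]
    return P@np.array(c["rotation"]).T+np.array(c["position"])
def proj(P,c):
    R=np.array(c["rotation"]);rv=cv2.Rodrigues(R.T)[0];t=-R.T@np.array(c["position"])
    return cv2.projectPoints(np.asarray(P,float).reshape(-1,1,3),rv,t,c["K"],np.array(c["dist"]))[0].reshape(-1,2)
E
python3 - <<'E'
from h import *
for n in("side","top"):
    z=np.load(f"pics/{n}0.npz");c=camera_params(n);P=cloud(z["d"],c)
    # table height check
    for (u,v) in ([(200,230),(280,200),(120,200)] if n=="side" else [(300,300),(110,250),(280,130+60)]): print(n,(u,v),P[v,u])
    np.save(f"pics/{n}P.npy",P)
    x0,y0,x1,y1=(215,110,345,290) if n=="side" else (175,130,355,270)
    im=cv2.resize(z["p"][y0:y1,x0:x1,::-1],None,fx=4.2 if n=="top" else 3.3,fy=4.2 if n=="top" else 3.3,interpolation=cv2.INTER_CUBIC);cv2.imwrite(f"pics/{n}0c.png",im)
P=np.load("pics/topP.npy")
for v in range(140,236,4): print(v,*[("%d,%d,%d"%tuple(1000*P[v,u])) for u in range(232,284,6)])
print()
for v in range(198,266,4): print(v,*[("%d,%d,%d"%tuple(1000*P[v,u])) for u in range(300,346,5)])
E
```

```text
side (200, 230) [ 0.34244886  0.12271646 -0.00124336]
side (280, 200) [0.57744968 0.06757127 0.05748565]
side (120, 200) [0.1682795  0.35825574 0.00410371]
top (300, 300) [ 0.28450383 -0.0561186   0.00454771]
top (110, 250) [ 4.38506527e-01  5.19050546e-01 -3.75549966e-05]
top (280, 190) [ 6.21727295e-01 -2.58992502e-04 -6.89180985e-04]
140 783,150,11 785,131,5 783,112,9 783,93,10 784,74,7 783,55,6 783,36,8 782,17,11 781,-1,13
144 773,151,0 724,119,138 720,101,151 715,84,163 717,67,156 706,49,187 704,32,193 772,17,1 772,-1,0
148 760,151,-1 696,115,185 695,99,187 694,82,190 695,66,186 696,49,183 695,33,186 752,17,19 754,-1,14
152 747,151,-1 685,115,184 684,99,186 686,82,181 686,66,180 687,50,175 686,33,180 746,17,0 745,-1,1
156 733,150,2 674,115,181 676,99,175 731,93,6 733,74,0 676,50,175 675,33,176 732,17,0 732,-1,0
160 720,150,0 688,122,102 686,104,107 661,82,186 662,66,183 687,52,103 687,34,102 720,17,-2 718,-1,3
164 706,150,4 676,122,102 677,105,98 680,88,85 675,69,103 676,52,98 676,34,99 705,17,1 706,-1,0
168 694,150,-2 665,123,97 666,105,94 668,88,85 665,70,94 666,52,91 658,34,1
[... 2805 characters left out ...]

242 457,-59,2 454,-73,24 451,-86,48 450,-100,53 450,-115,52 455,-134,16 457,-151,-1 456,-166,0 456,-181,-1 456,-196,1
246 445,-59,0 442,-73,24 439,-85,53 438,-100,57 438,-114,58 442,-133,22 443,-149,7 444,-166,-1 444,-181,-1 444,-196,1
250 433,-59,-2 430,-72,23 430,-87,25 430,-102,21 427,-115,50 432,-135,0 432,-150,-2 432,-165,0 432,-181,-3 432,-196,-2
254 421,-59,-2 419,-73,17 420,-88,8 419,-103,15 418,-117,22 420,-134,0 420,-150,0 420,-165,-1 420,-180,0 420,-195,0
258 409,-58,-4 409,-73,0 407,-87,17 407,-102,15 408,-119,0 408,-134,1 408,-149,-1 407,-164,2 408,-180,0 407,-195,0
262 396,-58,4 396,-73,2 396,-88,3 396,-103,0 396,-119,-1 396,-134,-4 396,-149,1 396,-164,-3 395,-179,0 395,-194,0
```

```bash
python3 - <<'E'
from h import *
P=np.load("pics/topP.npy"); 
Q=np.load("pics/sideP.npy")
for nm,P in(("top",P),("side",Q)):
    q=P.reshape(-1,3)
    # pack region: spine top
    m=(abs(q[:,0]-0.5)<.5)&(abs(q[:,1]+.1)<.5)
    t=q[m&(q[:,2]>-.02)&(q[:,2]<.02)]; print(nm,"table z med",np.median(t[:,2]))
E
```

```text
top table z med 0.0005202229103598022
side table z med 0.0007697660746771584
```

View pics/top0c.png

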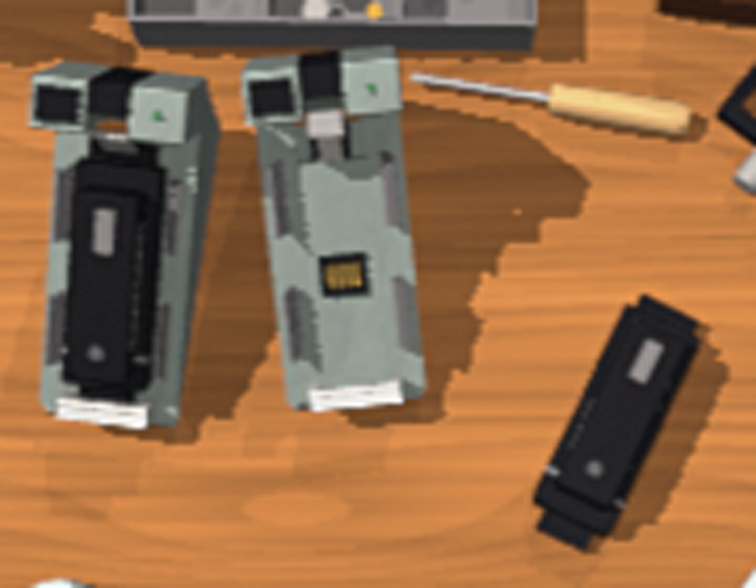

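View pics/side0c.png

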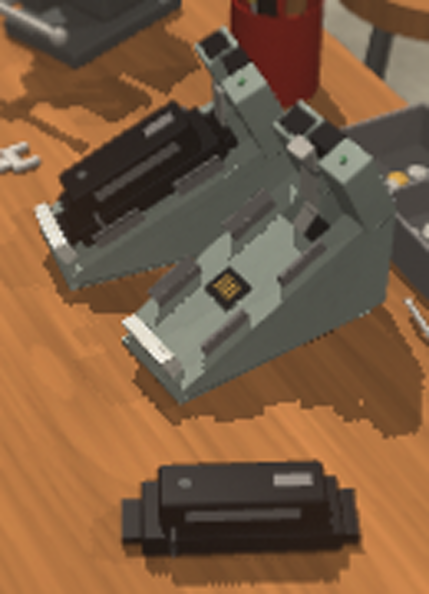

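```bash
cat > fit.py <<'E'
from h import *
from scipy.optimize import least_squares
def sdbox(q,lo,hi):
    c=(np.array(lo)+hi)/2;h=(np.array(hi)-lo)/2
    a=abs(q-c)-h
    return np.linalg.norm(np.maximum(a,0),axis=1)+np.minimum(a.max(1),0)
BX=[((-80,-31,0),(80,31,24)),((-66,-22,24),(66,22,54)),((-96,-20,4),(-80,20,13)),((80,-24,0),(94,24,14))]
def packfit(P,p0,lo=6):
    q=P.reshape(-1,3)*1000
    m=(np.hypot(q[:,0]-p0[0],q[:,1]-p0[1])<125)&(q[:,2]>lo)&(q[:,2]<70)
    q=q[m]
    def f(p):
        c,s=np.cos(p[2]),np.sin(p[2]);d=q-[p[0],p[1],0]
        l=np.c_[c*d[:,0]+s*d[:,1],-s*d[:,0]+c*d[:,1],d[:,2]]
        return np.min([sdbox(l,*b) for b in BX],0)
    r=least_squares(f,p0,loss="soft_l1",f_scale=3);return r.x,np.sqrt(np.mean(f(r.x)**2)),len(q)
A=np.radians(26)
def bedR(yaw):
    c,s=np.cos(yaw),np.sin(yaw)
    x=np.array([c*np.cos(A),s*np.cos(A),np.sin(A)]);y=np.array([-s,c,0]);return np.c_[x,y,np.cross(x,y)]
E
python3 - <<'E'
from fit import *
C={n:(np.load(f"pics/{n}0.npz")["p"],np.load(f"pics/{n}P.npy"),camera_params(n)) for n in("top","side")}
for n in C:
    for y0 in(np.arctan2(-65,168),): print(n,packfit(C[n][1],[490,-125,y0]))
r=packfit(np.concatenate([C[n][1].reshape(-1,3) for n in C]),[490,-125,-.37]);print(r)
# bed
for n in C:
    q=C[n][1].reshape(-1,3)*1000
    p=np.array([593,71,.065])
    for it in range(6):
        R=bedR(p[2]);l=(q-[p[0],p[1],66])@R
        m=(l[:,0]>-75)&(l[:,0]<55)&(abs(l[:,1])<26)&(abs(l[:,2])<12)
        B=q[m];
        # plane fit z = a+bx+cy
        M=np.c_[np.ones(m.sum()),B[:,0]-593,B[:,1]-71];s=np.linalg.lstsq(M,B[:,2],rcond=None)[0]
        # dist of bed plane -> shift along heading so z matches
        dz=np.median(l[m,2]);p[0]-=dz/np.sin(A)*np.cos(p[2])
    print(n,"plane slope deg",np.degrees(np.arctan(np.hypot(s[1],s[2]))),"yaw",np.arctan2(s[2],s[1]),"n",m.sum(),"p",p)
    l=(q-[p[0],p[1],66])@R
    m=(l[:,0]>-90)&(l[:,0]<60)&(abs(l[:,1])<70)&(abs(l[:,2])<5)
    for a in range(-90,60,25):
        k=m&(l[:,0]>a)&(l[:,0]<a+25);y=l[k,1];print(a,np.histogram(y,np.arange(-60,62,4))[0])
    # edges
    k=(abs(l[:,1])<20)&(l[:,0]>-115)&(l[:,0]<-80)
    for a in range(-114,-78,3):
        kk=k&(l[:,0]>=a)&(l[:,0]<a+3);print(a,np.round(np.percentile(l[kk,2],[5,50,95]),1) if kk.sum() else None,end=' ')
    print()
    k=(abs(abs(l[:,1])-35)<12)&(l[:,2]>30)&(l[:,2]<65)&(l[:,0]>80)&(l[:,0]<130);print("headfront x",np.percentile(l[k,0],[10,30,50,70]),k.sum())
E
```

```text
top (array([ 4.92528010e+02, -1.25612166e+02, -4.84905793e-01]), np.float64(11.044091519764715), 1289)
side (array([ 4.92009295e+02, -1.23862473e+02, -4.67070702e-01]), np.float64(4.156909567369717), 1740)
(array([ 4.92555498e+02, -1.24257283e+02, -4.67587151e-01]), np.float64(7.880764421661207), 3029)
top plane slope deg 25.702561365291395 yaw 0.10177276153369776 n 741 p [6.05420106e+02 7.10000000e+01 6.50000000e-02]
-90 [ 0  0  9  9  6  5 13  9  7 11 11  8 10 12  9 10 11  8 11 11  6  9 13  6
  6  7  8  2  0  0]
-65 [ 0  0  8  6  0  0  6 12 11  7 11 11  9 10 11  9 10 12  9 12 10  9 11  2
  0  0 10  2  0  0]
-40 [ 0  0  6  8  2  2  8  7 11  9  5 11 10  8 11 11  8 12 10  9 13 10  7  8
  2  4  8  5  0  0]
-15 [ 0  0  4 12 12  7 11 12  8 11 10  8  9 10  8 12  9  8 11  9  8 13 11 11
 11 11 11  5  0  0]
10 [ 0  0  3  8  4  5  4 11 13  7 11 11  8 10 14  7 13 13 10 11  9  9 11 10
  3  2  6  9  0  0]
35 [ 0  0  1 11  2  0  3  7 12 11 10 12 11  7 13 10  9 13 10  9 13  9 11 10
  0  0  5  8  0  0]
-114 None -111 None -108 [22.3 22.3 22.3] -105 [23.4 26.  29.5] -102 [21.7 25.  29.4] -99 [16.8 24
[... 541 characters left out ...]
0  0  1  9 11 12  5 11  9  9  9  8  9  8  5 10 11  7
  5  2  1  1  0  0]
-15 [ 0  1  3  9 11 10  7  7 10  7 10 15  3  8  8  9 10  8  8  6  9  9  9 10
  6  9  7  7  2  0]
10 [ 0  0  4  8 10 16  7  6  5  9  8 11 10  9 10  7 11  9 11  8  8  7  6 13
  8  2  4  3  2  0]
35 [ 0  0  3 10 12 11  3  0  0  7  8 10  9  8 13  8  6  8 11 10  6 10 10  9
 11  0  0  0  0  0]
-114 [-16.  -13.7  -9.5] -111 [-17.1 -13.6 -10.4] -108 [-16.4 -14.7 -11.4] -105 [-15.5  15.9  26.2] -102 [20.4 26.4 29. ] -99 [22.1 25.1 27.2] -96 [21.  23.5 27.1] -93 [18.7 22.9 24.6] -90 [-1.7  0.6  1.1] -87 [-3.9 -1.5  1.6] -84 [-2.7 -0.3  2. ] -81 [-2.9 -0.6 -0.1] 
headfront x [107.33936945 109.05498517 109.63912851 111.13663124] 45
```

```bash
cat > ov.py <<'E'
from fit import *
def boxlines(lo,hi):
    c=np.array([[a,b,d] for a in(lo[0],hi[0]) for b in(lo[1],hi[1]) for d in(lo[2],hi[2])],float)
    return [(c[i],c[j]) for i in range(8) for j in range(i) if (c[i]!=c[j]).sum()==1]
def overlay(img,cam,sets,crop,f,name):
    x0,y0,x1,y1=crop
    im=cv2.resize(img[y0:y1,x0:x1,::-1],None,fx=f,fy=f,interpolation=cv2.INTER_CUBIC)
    for L,R,t,col in sets:
        for a,b in L:
            uv=proj((np.array([a,b])@R.T+t)/1000,cam); uv=((uv+.5-[x0,y0])*f-.5)
            cv2.line(im,*[tuple(int(round(k*16)) for k in w) for w in uv],col,1,cv2.LINE_AA,4)
    cv2.imwrite(name,im)
def Rz(a): return np.array([[np.cos(a),-np.sin(a),0],[np.sin(a),np.cos(a),0],[0,0,1]])
bl=[]
for y in(-50,50): bl+=[(np.array([-106,y,0.]),np.array([66,y,0.])),(np.array([106,y,70.]),np.array([106,y,10.]))]
for x in(-106,66): bl+=[(np.array([x,-50,0.]),np.array([x,50,0.]))]
bl+=[(np.array([106,-50,70.]),np.array([106,50,70.])),(np.array([-92,-26,23.]),np.array([-92,26,23.]))]
for y in(-34,34): bl+=[(np.array([-70,y,12.]),np.array([60,y,12.]))]
packL=sum([boxlines(*b) for b in BX[:]],[])
CR={"top":(225,130,355,270),"side":(225,130,345,285)}
E
python3 - <<'E'
from ov import *
for n in("top","side"):
    z=np.load(f"pics/{n}0.npz");c=camera_params(n)
    overlay(z["p"],c,[(bl,bedR(.088),np.array([604.5,71,66]),(0,0,255)),(packL,Rz(-.468),np.array([492.3,-124.3,0]),(0,255,255))],CR[n],4.2 if n=="top" else 3.8,f"pics/{n}ov.png")
E
```

```text
(no output)
```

View pics/topov.png

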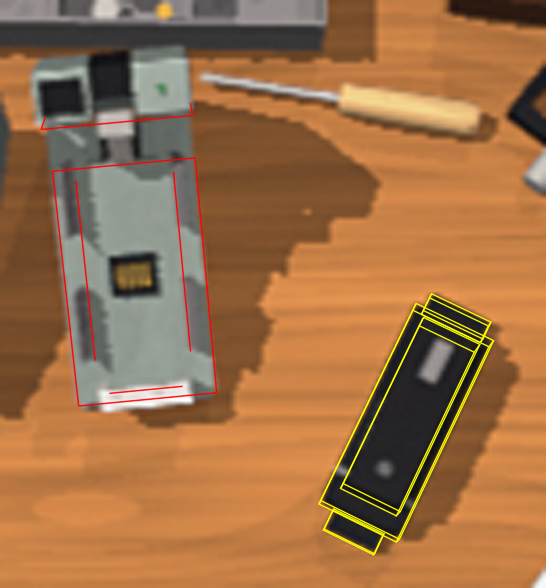

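View pics/sideov.png

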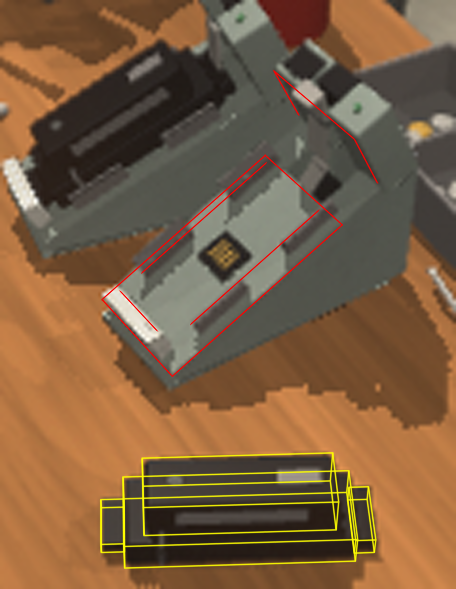

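```bash
cat > plan.py <<'E'
from ov import *
PK=np.array([492.3,-124.3,0]);PY=-.468
BO=np.array([604.8,71.2,66]);BY=.088
GX,GZ=15,53.5
def toolR(Rp,flip=1):
    x=-Rp[:,2];z=flip*Rp[:,1];return np.c_[x,np.cross(z,x),z]
def Ry(t): return np.array([[np.cos(t),0,-np.sin(t)],[0,1,0],[np.sin(t),0,np.cos(t)]])
def packpose(th,xc,h,dy=0):
    """pack corner (-80,0,0) at bed (xc,dy,h), lifted th -> world R,t(mm)"""
    R=bedR(BY)@Ry(th);t=BO+bedR(BY)@np.array([xc,dy,h])-R@np.array([-80,0,0.]);return R,t
def tcp(Rp,t,gx=GX,gz=GZ,flip=1): return (t+Rp@np.array([gx,0,gz]))/1000,toolR(Rp,flip)
E
python3 - <<'E'
from plan import *
th=np.radians(18);c,s=np.cos(th),np.sin(th)
for f in(1,-1):
    print(f)
    up=lambda P,d:(P[0]+d,P[1])
    R=Rz(PY);g=tcp(R,PK,flip=f)
    for nm,P in [("pre",up(g,[0,0,.12])),("grasp",g),("lift",up(g,[0,0,.2]))]+[(str(k),tcp(*packpose(th,-77.8+k*c,4+k*s+u),flip=f)) for k,u in((14,80),(14,0),(0,0))]+[("t8",tcp(*packpose(.14,-78.5,1),flip=f))]+[("press",((BO+bedR(BY)@np.array([50,0,z]))/1000,toolR(bedR(BY),f))) for z in(110,54+20)]:
        print(nm,np.round(P[0],3),inverse_kinematics(*P))
E
```

```text
1
pre [ 0.506 -0.131  0.174] [-0.2878709   0.34869772  0.57389011  2.00741543 -0.24873567  0.85337128
  1.52635073]
grasp [ 0.506 -0.131  0.054] [-0.14856479  0.52810151  0.4137253   2.08166399 -0.36641532  0.60095453
  1.62325924]
lift [ 0.506 -0.131  0.254] [-0.36170953  0.24744101  0.64309575  1.92495856 -0.17281936  1.02385617
  1.45994222]
14 [0.54  0.065 0.222] [ 0.64649384  0.21069796 -0.97850786  2.32901937  1.86060687  0.29999131
 -0.34789497]
14 [0.574 0.069 0.15 ] [ 0.21453214  0.35277206 -0.53000297  2.3342285   2.37123371  0.38518115
 -0.85860534]
0 [0.564 0.068 0.14 ] [ 0.06647831  0.33911615 -0.36204191  2.36868211  2.53181348  0.38308476
 -1.04917822]
t8 [0.583 0.069 0.13 ] [ 0.4354      0.45735393 -0.80007117  2.21911324  1.66487554  0.39125669
 -0.09763787]
press [0.602 0.071 0.187] [-0.33505732  0.27672502  0.14533497  2.08915689  0.03510382  0.32765162
  1.42389013]
press [0.617 0.072 0.154] [-0.22950241  0.3484829   0.02571907  2.07593752  0.16362322  0.26982141
  1.30361478]
-1
pre [ 0.506 -0.131  0.174] [-0.65166935  0.52903512  1.11921291  2.02319757 -0.5886745   0.95763138
 -1.26472617]
grasp [ 0.506 -0.131  0.054] [-0.49173757  0.68868932  0.91042614  2.09899892 -0.81781585  0.75856747
 -1.08913558]
lift [ 0.506 -0.131  0.254] [-0.70054485  0.37197227  1.12509704  1.93840379 -0.38338963  1.06897935
 -1.45076883]
14 [0.54  0.065 0.222] [ 0.31982524  0.14442246 -0.61486244  2.34200445  1.97234549  0.21756725
  2.64328966]
14 [0.574 0.069 0.15 ] [ 0.12261088  0.33592144 -0.42233129  2.33894729  2.44247165  0.36150054
  2.19490509]
0 [0.564 0.068 0.14 ] [ 0.27625157  0.3793415  -0.60805288  2.35794639  2.37302398  0.43591012
  2.29109627]
t8 [0.583 0.069 0.13 ] None
press [0.602 0.071 0.187] [-0.6591966   0.30188412  0.53847352  2.10599934 -0.35210464  0.33734479
 -1.35183988]
press [0.617 0.072 0.154] [-0.62242299  0.37983861  0.51377003  2.09723136 -0.52113209  0.28821061
 -1.19480941]
```

```bash
cat >> plan.py <<'E'
GX,GZ=12.5,54.;BETA=np.radians(25)
def toolR(Rp,flip=1,beta=None):
    b=BETA if beta is None else beta
    x=-(Rp[:,2]*np.cos(b)+Rp[:,0]*np.sin(b));z=flip*Rp[:,1];return np.c_[x,np.cross(z,x),z]
def tcp(Rp,t,gx=None,gz=None,flip=1): return (t+Rp@np.array([GX if gx is None else gx,0,GZ if gz is None else gz]))/1000,toolR(Rp,flip)
E
python3 - <<'E'
from plan import *
np.set_printoptions(precision=2,suppress=True)
th=np.radians(18);c,s=np.cos(th),np.sin(th)
for f in(1,-1):
    print(f)
    up=lambda P,d:(P[0]+d,P[1])
    R=Rz(PY);g=tcp(R,PK,flip=f)
    for nm,P in [("pre",up(g,[0,0,.12])),("grasp",g),("lift",up(g,[0,0,.2]))]+[(str(k),tcp(*packpose(th,-77.8+k*c,4+k*s+u),flip=f)) for k,u in((14,80),(14,0),(0,0))]+[("t8",tcp(*packpose(.14,-78.5,1),flip=f))]+[("press",((BO+bedR(BY)@np.array([50,0,z]))/1000,toolR(bedR(BY),f))) for z in(110,54+20)]:
        print(nm,np.round(P[0],3),inverse_kinematics(*P))
E
```

```text
1
pre [ 0.5  -0.13  0.17] [-0.13  0.55  0.5   1.76 -0.3   1.35  1.6 ]
grasp [ 0.5  -0.13  0.05] [-0.05  0.7   0.39  1.82 -0.35  1.14  1.64]
lift [ 0.5  -0.13  0.25] [-0.17  0.47  0.56  1.69 -0.28  1.5   1.58]
14 [0.54 0.07 0.22] [-0.49  0.16  0.3   2.12 -0.02  0.54  1.47]
14 [0.57 0.07 0.15] [-0.3   0.32  0.1   2.1   0.01  0.39  1.44]
0 [0.56 0.07 0.14] [-0.29  0.32  0.09  2.13  0.03  0.36  1.43]
t8 [0.58 0.07 0.13] [-0.28  0.41  0.1   1.99 -0.04  0.6   1.5 ]
press [0.6  0.07 0.19] [-0.29  0.42  0.13  1.8  -0.06  0.92  1.53]
press [0.62 0.07 0.15] [-0.26  0.48  0.1   1.78 -0.06  0.87  1.53]
-1
pre [ 0.5  -0.13  0.17] [-0.48  0.78  1.11  1.78 -0.61  1.5  -1.18]
grasp [ 0.5  -0.13  0.05] [-0.37  0.88  0.91  1.83 -0.68  1.29 -1.16]
lift [ 0.5  -0.13  0.25] [-0.49  0.66  1.11  1.71 -0.5   1.6  -1.27]
14 [0.54 0.07 0.22] [-0.76  0.17  0.61  2.13 -0.14  0.54 -1.55]
14 [0.57 0.07 0.15] [-0.65  0.35  0.54  2.12 -0.39  0.41 -1.32]
0 [0.56 0.07 0.14] [-0.64  0.35  0.52  2.15 -0.4   0.38 -1.31]
t8 [0.58 0.07 0.13] [-0.63  0.45  0.56  2.01 -0.39  0.62 -1.31]
press [0.6  0.07 0.19] [-0.64  0.47  0.62  1.82 -0.33  0.94 -1.37]
press [0.62 0.07 0.15] [-0.62  0.53  0.6   1.81 -0.38  0.9  -1.33]
```

```bash
python3 - <<'E'
from plan import *
s=sense();move_l(s["position"]+[0,0,.12],feed=.3)
p,R=tcp(Rz(PY),PK)
movep(p+[0,0,.28],R)
move_l(p+[0,0,.06],feed=.3)
for n in("side","top"):
    a,d=camera(n);cv2.imwrite(f"pics/{n}1.png",cv2.resize(a[180:300,220:380,::-1],None,fx=4,fy=4))
s=sense();print(s["time_s"],s["position"]-p,s["wrist_force"])
E
```

```text
4.3583 [ 0.00116961 -0.0005452   0.06175262] [ 0.20304311  0.12015474 -0.98712512]
```

View pics/side1.png

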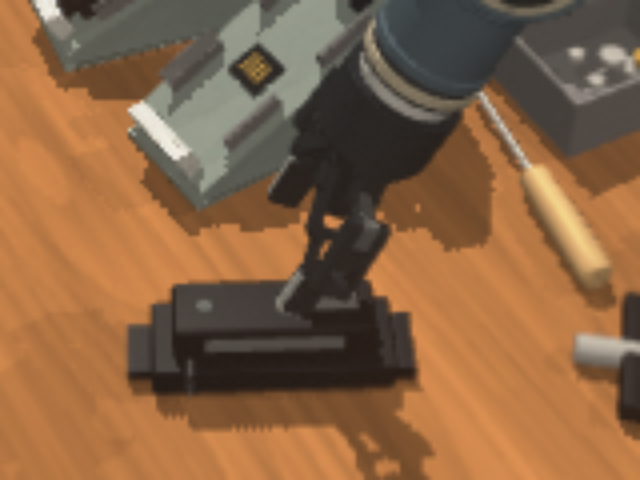

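View pics/top1.png

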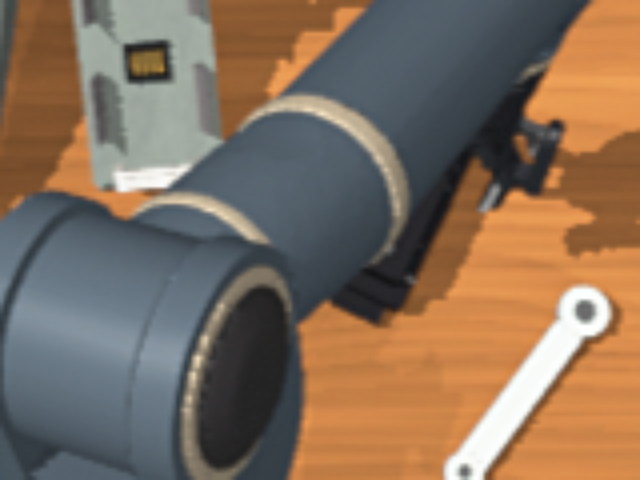

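In the side view the open jaws straddle the spine at about (320,290) of the crop. The tool leans toward the heel, as intended. Descending to grip.

```bash
python3 - <<'E'
from plan import *
p,R=tcp(Rz(PY),PK)
print(move_l(p,R,feed=.08,until_force=8)); s=sense();print("err",s["position"]-p,s["wrist_force"])
command_gripper(.03,60); s=sense();print("gap",s["finger_gap"],s["wrist_force"])
move_l(p+[0,0,.15],R,feed=.2);s=sense();print(s["time_s"],s["finger_gap"],s["wrist_force"],s["ft_torque"])
a,d=camera("side");np.savez("pics/side2.npz",p=a,d=d);cv2.imwrite("pics/side2.png",cv2.resize(a[130:280,215:375,::-1],None,fx=4,fy=4))
np.save("pics/T2.npy",np.c_[s["tcp_rot"],s["position"]])
E
```

```text
False
err [ 0.00023404 -0.00024679  0.00020907] [ 0.30514575  0.26083484 -0.23175138]
gap 0.042952985008581 [2.37386534 2.4497798  5.32909846]
6.625 0.043010836283713154 [-1.05962544  0.27158806 -5.66375278] [-0.38103364 -0.8272763   0.02712371]
```

View pics/side2.png

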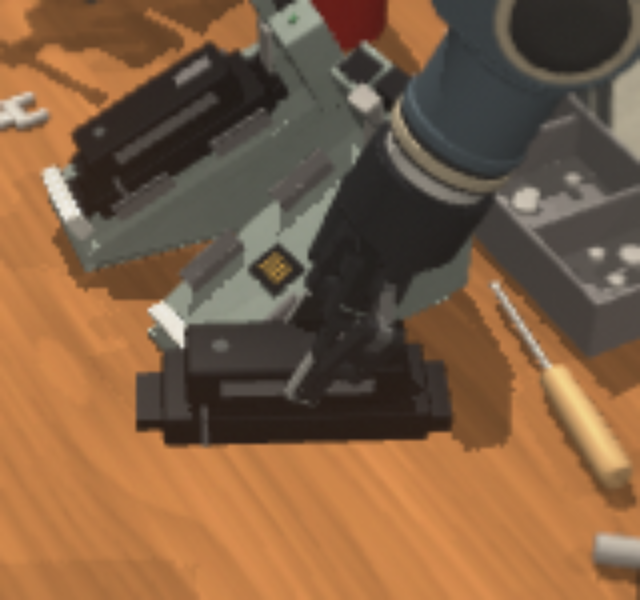

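```bash
cat > inhand.py <<'E'
from plan import *
def handfit(P,T):
    """estimate pack pose vs nominal in hand: dx,dy,dz mm, pitch(heel up)"""
    Rt,pt=T[:,:3],T[:,3]*1000
    # nominal pack rotation from the tool
    Rn=toolR(np.eye(3));Rp=Rt@Rn.T;t=pt-Rp@np.array([GX,0,GZ])
    q=(P.reshape(-1,3)*1000-t)@Rp
    m=(abs(q[:,0])<105)&(abs(q[:,1])<42)&(q[:,2]>-12)&(q[:,2]<62)
    # leave the fingers out
    w=q-[GX,0,GZ];w=w@np.array([np.sin(BETA),0,np.cos(BETA)]) 
    ax=(q-[GX,0,GZ])@np.array([np.cos(BETA),0,-np.sin(BETA)])
    m&=~((abs(ax)<26)&(w>-32))
    q=q[m]
    def f(p):
        l=(q-[p[0],p[1],p[2]])@(Ry(p[3])@Rz(p[4]));return np.min([sdbox(l,*b) for b in BX],0)
    r=least_squares(f,np.zeros(5),loss="soft_l1",f_scale=2,x_scale=[1,1,1,.01,.01]);return r.x,len(q),np.median(abs(f(r.x)))
E
python3 - <<'E'
from inhand import *
np.set_printoptions(precision=3,suppress=True)
z=np.load("pics/side2.npz");T=np.load("pics/T2.npy")
print(handfit(cloud(z["d"],camera_params("side")),T))
E
```

```text
(array([ 0.342, -1.518, -0.42 , -0.001,  0.001]), 1475, np.float64(0.9570287002480953))
```

```bash
python3 - <<'E'
from inhand import *
np.set_printoptions(precision=4,suppress=True)
th=np.radians(18);c,s=np.cos(th),np.sin(th)
P=lambda k,u:tcp(*packpose(th,-77.8+k*c,4+k*s+u))
movep(*P(14,120));move_l(*P(14,40),feed=.2)
s_=sense();print(s_["time_s"],s_["position"]-P(14,40)[0],s_["wrist_force"],s_["ft_torque"])
for n in("side","top"):
    a,d=camera(n);np.savez(f"pics/{n}3.npz",p=a,d=d);cam=camera_params(n)
    Rp,t=packpose(th,-77.8+14*c,4+14*s+40)
    overlay(a,cam,[(bl,bedR(BY),BO,(0,0,255)),(packL,Rp,t,(0,255,255))],(225,110,365,255) if n=="side" else (215,130,355,250),4,f"pics/{n}3.png")
print(handfit(cloud(np.load("pics/side3.npz")["d"],camera_params("side")),np.c_[s_["tcp_rot"],s_["position"]]))
E
```

```text
8.0417 [ 0.0003 -0.0018 -0.0006] [ 0.0777  0.2175 -4.9338] [-0.0642  0.7379  0.0191]
(array([ 1.1113, -0.4508,  1.1745, -0.0051,  0.0014]), 1183, np.float64(1.0981040149418035))
```

View pics/side3.png

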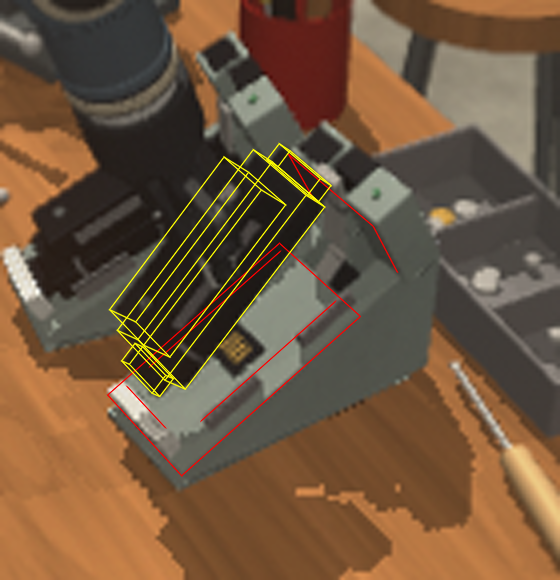

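View pics/top3.png

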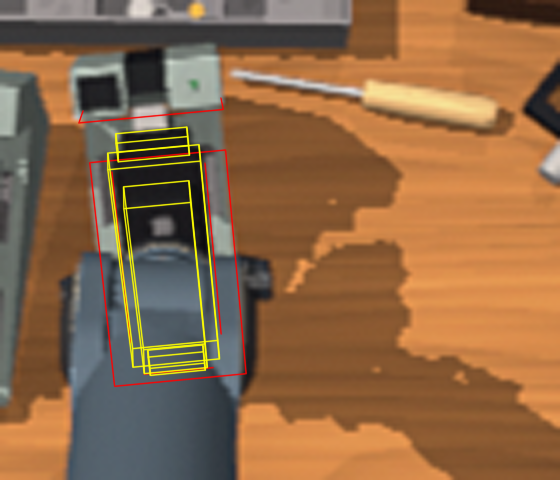

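```bash
python3 - <<'E'
from plan import *
np.set_printoptions(precision=2,suppress=True)
def ray(uv,c):
    n=cv2.undistortPoints(np.array(uv,float).reshape(-1,1,2),c["K"],np.array(c["dist"])).reshape(-1,2)
    return np.c_[n,np.ones(len(n))]@np.array(c["rotation"]).T
R=bedR(BY)
for n in("top","side"):
    z=np.load(f"pics/{n}0.npz");c=camera_params(n);im=z["p"].astype(int);o=(np.array(c["position"])*1000-BO)@R
    h,w=im.shape[:2];u,v=np.meshgrid(np.arange(w),np.arange(h))
    D=(ray(np.c_[u.ravel(),v.ravel()],c)@R)
    def at(zb): k=(zb-o[2])/D[:,2];return (o+D*k[:,None]).reshape(h,w,3)
    L=at(23);white=(im.min(2)>185)
    m=white&(abs(L[...,0]+98)<14)&(abs(L[...,1])<50);print(n,"lip",m.sum(),L[m].mean(0),L[m].min(0),L[m].max(0))
    B=at(0);lum=im.sum(2)
    m=(lum<180)&(abs(B[...,0])<30)&(abs(B[...,1])<25)|((im[...,0]-im[...,2]>40)&(abs(B[...,0])<30)&(abs(B[...,1])<25));print("contact",m.sum(),B[m].mean(0),B[m].min(0),B[m].max(0))
    # profiles across the bed: saturation
    sat=im.max(2)-im.min(2)
    for a in(-85,-10,0,20,62):
        m=(abs(B[...,0]-a)<4)&(abs(abs(B[...,1])-50)<9);
        y=B[m][:,1];s_=sat[m]
        for sg in(-1,1):
            k=y*sg>0;o_=np.argsort(y[k]);bins=np.round(y[k]).astype(int)
            print(a,[(b,int(s_[k][bins==b].mean())) for b in range(bins.min(),bins.max()+1,2) if (bins==b).any()])
s=sense();print(s["position"],s["time_s"])
E
```

```text
top lip 103 [-97.27   0.39  23.  ] [-104.63  -31.51   23.  ] [-89.96  33.28  23.  ]
contact 95 [-13.46   0.55   0.  ] [-27.35 -15.1    0.  ] [ 0.31 16.3   0.  ]
-85 [(-58, 83), (-52, 75), (-46, 12)]
-85 [(42, 9), (48, 9), (54, 123)]
-10 [(-59, 83), (-55, 82), (-53, 83), (-49, 27), (-47, 13), (-43, 10)]
-10 [(43, 10), (49, 13), (55, 78)]
0 [(-56, 79), (-54, 80), (-50, 46), (-48, 11), (-44, 10), (-42, 9)]
0 [(42, 8), (46, 11), (48, 11), (54, 66)]
20 [(-58, 82), (-52, 84), (-46, 8)]
20 [(43, 4), (49, 9), (55, 69)]
62 [(-59, 83), (-53, 85), (-47, 11), (-41, 2)]
62 [(41, 3), (45, 2), (47, 3), (53, 56), (57, 77), (59, 69)]
side lip 72 [-97.66   1.43  23.  ] [-103.79  -30.18   23.  ] [-91.32  33.56  23.  ]
contact 90 [-14.69   1.79   0.  ] [-28.09 -15.7    0.  ] [-0.83 19.1   0.  ]
-85 [(-58, 8), (-50, 9), (-48, 14)]
-85 [(43, 15), (45, 14), (51, 38), (53, 63), (59, 64)]
-10 [(-57, 8), (-55, 8), (-47, 15), (-45, 14)]
-10 [(43, 14), (49, 14), (51, 12), (57, 8)]
0 [(-59, 7), (-57, 9), (-49, 10), (-47, 14)]
0 [(41, 14), (47, 14), (49, 15), (55, 8), (57, 8)]
20 [(-58, 8), (-52, 7), (-50, 7), (-48, 10), (-42, 9)]
20 [(43, 12), (45, 14), (51, 12), (59, 8)]
62 [(-57, 7), (-55, 8), (-47, 11), (-45, 10), (-43, 10)]
62 [(43, 9), (49, 9), (51, 10), (57, 9)]
[0.56 0.07 0.19] 8.1417
```

```bash
sed -i 's/^BO=.*/BO=np.array([605.1,72.1,66])/' plan.py; python3 - <<'E'
from inhand import *
np.set_printoptions(precision=4,suppress=True)
th=np.radians(18);c,s=np.cos(th),np.sin(th)
P=lambda k,u:tcp(*packpose(th,-77.8+k*c,4+k*s+u))
def rep(m,G):
    s_=sense();print(m,round(s_["time_s"],2),"err mm(bed)",1000*(s_["position"]-G[0])@bedR(BY),"F bed",s_["wrist_force"]@bedR(BY))
s_=sense();print(1000*(s_["position"]-tcp(*packpose(th,-77.8+14*c,4+14*s+40))[0]))
G=P(14,12);print(move_l(*G,feed=.1,until_force=8));sleep(.2);rep("a",G)
G=P(14,0);print(move_l(*G,feed=.05,until_force=6));sleep(.2);rep("b",G)
for n in("side","top"):
    a,d=camera(n);np.savez(f"pics/{n}4.npz",p=a,d=d);cam=camera_params(n)
    Rp,t=packpose(th,-77.8+14*c,4+14*s)
    overlay(a,cam,[(bl,bedR(BY),BO,(0,0,255))],(225,130,345,255) if n=="side" else (225,130,355,250),4.5,f"pics/{n}4.png")
E
```

```text
Traceback (most recent call last):
  File "plan.py", line 10, in packpose
    R=bedR(BY)@Ry(th);t=BO+bedR(BY)@np.array([xc,dy,h])-R@np.array([-80,0,0.]);return R,t
           ^^
NameError: name 'BY' is not defined. Did you mean: 'BX'?
```

```bash
sed -i 's/^BO=.*/BO=np.array([605.1,72.1,66]);BY=.088/' plan.py; python3 - <<'E'
from inhand import *
np.set_printoptions(precision=4,suppress=True)
th=np.radians(18);c,s=np.cos(th),np.sin(th)
P=lambda k,u:tcp(*packpose(th,-77.8+k*c,4+k*s+u))
def rep(m,G):
    s_=sense();print(m,round(s_["time_s"],2),"err mm(bed)",1000*(s_["position"]-G[0])@bedR(BY),"F bed",s_["wrist_force"]@bedR(BY))
G=P(14,12);print(move_l(*G,feed=.1,until_force=8));sleep(.2);rep("a",G)
G=P(14,0);print(move_l(*G,feed=.05,until_force=6));sleep(.2);rep("b",G)
for n in("side","top"):
    a,d=camera(n);np.savez(f"pics/{n}4.npz",p=a,d=d);cam=camera_params(n)
    overlay(a,cam,[(bl,bedR(BY),BO,(0,0,255))],(225,130,345,255) if n=="side" else (225,130,355,250),4.5,f"pics/{n}4.png")
E
```

```text
False
a 8.78 err mm(bed) [0.4675 0.0126 0.609 ] F bed [-2.9521  0.0071 -5.2346]
False
b 9.37 err mm(bed) [ 0.0692 -0.0765  0.0309] F bed [-2.5911 -0.0255 -5.0788]
```

View pics/side4.png

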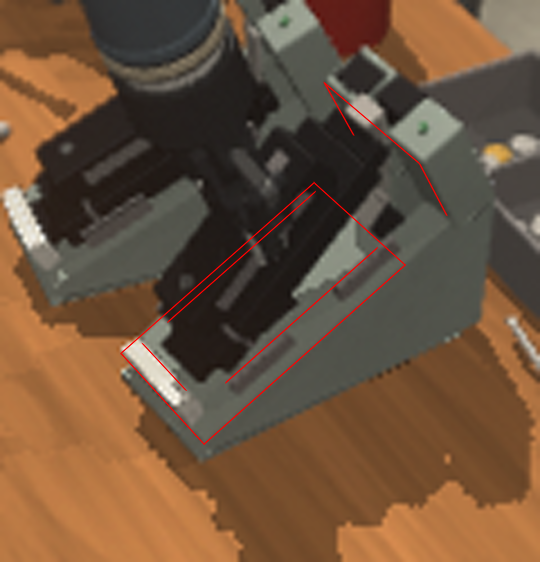

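View pics/top4.png

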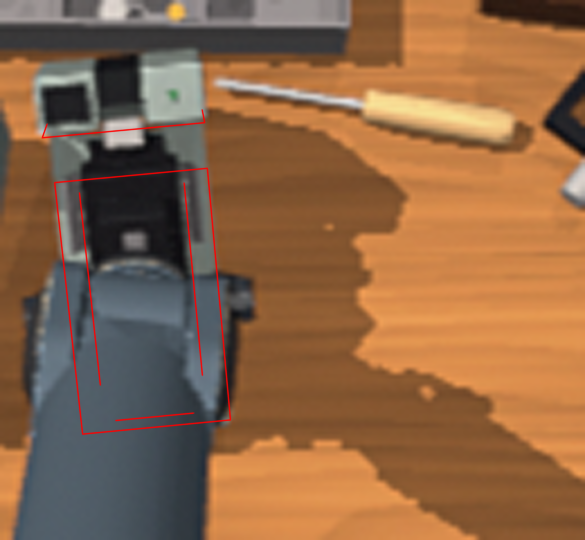

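No contact so far. The toe is just uphill of the lip at about (165,370), and the pack is between the guides. Inserting now.

```bash
python3 - <<'E'
from inhand import *
np.set_printoptions(precision=2,suppress=True)
th=np.radians(18);c,s=np.cos(th),np.sin(th)
P=lambda k,u:tcp(*packpose(th,-77.8+k*c,4+k*s+u))
def rep(m,G):
    s_=sense();print(m,round(s_["time_s"],2),"err mm(bed)",1000*(s_["position"]-G[0])@bedR(BY),"F bed",s_["wrist_force"]@bedR(BY))
G=P(3,0);print(move_l(*G,feed=.05,until_force=6));sleep(.1);rep("c",G)
# rest of the way level with the bed, until the back wall
G=tcp(*packpose(th,-77.8-4,4));print(move_l(*G,feed=.025,until_force=5));sleep(.1);rep("d",G)
for n in("side",):
    a,d=camera(n);np.savez(f"pics/{n}5.npz",p=a,d=d);cam=camera_params(n)
    overlay(a,cam,[],(225,130,345,255),4.5,f"pics/{n}5.png")
E
```

```text
False
c 9.93 err mm(bed) [-0.11 -0.   -0.02] F bed [-2.27  0.89 -4.62]
True
d 10.29 err mm(bed) [4.24 0.06 0.14] F bed [ 4.37  0.31 -0.42]
```

View pics/side5.png

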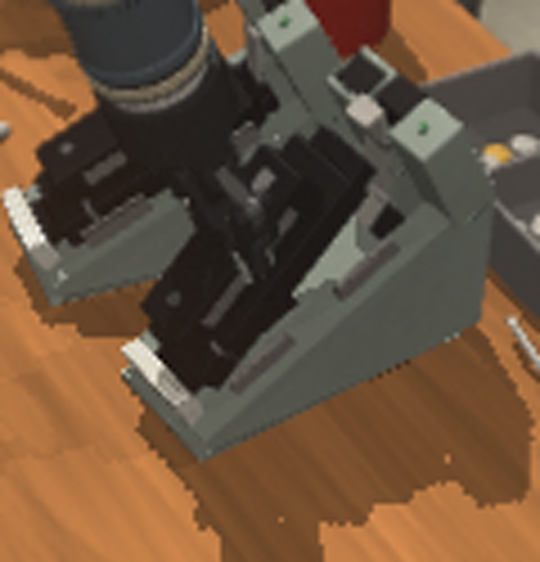

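```bash
python3 - <<'E'
from inhand import *
np.set_printoptions(precision=2,suppress=True)
def rep(m,G):
    s_=sense();print(m,round(s_["time_s"],2),"err mm(bed)",1000*(s_["position"]-G[0])@bedR(BY),"F bed",s_["wrist_force"]@bedR(BY),s_["ft_torque"]@bedR(BY))
for deg in(18,14.5,11,8):
    th=np.radians(deg);c,s=np.cos(th),np.sin(th)
    G=tcp(*packpose(th,-96+16*c+13*s,max(0,16*s-4*c)+1+2*deg/18))
    r=move_l(*G,feed=.03,until_force=10);sleep(.1);rep((deg,r),G)
    if r:break
for n in("side",):
    a,d=camera(n);np.savez(f"pics/{n}6.npz",p=a,d=d);cam=camera_params(n)
    overlay(a,cam,[],(225,130,345,255),4.5,f"pics/{n}6.png")
E
```

```text
(18, False) 10.72 err mm(bed) [-0.48  0.04 -0.18] F bed [ 0.36 -0.64 -3.13] [0.02 0.09 0.  ]
(14.5, False) 11.21 err mm(bed) [-0.62  0.04 -0.08] F bed [ 0.38  0.68 -4.28] [ 0.1  -0.09 -0.03]
(11, False) 11.68 err mm(bed) [-0.55 -0.04  0.09] F bed [-0.75 -0.27 -5.33] [ 0.08 -0.12 -0.04]
(8, False) 12.11 err mm(bed) [-0.51 -0.04  0.07] F bed [-0.91  0.75 -5.46] [ 0.01 -0.14  0.04]
```

View pics/side6.png

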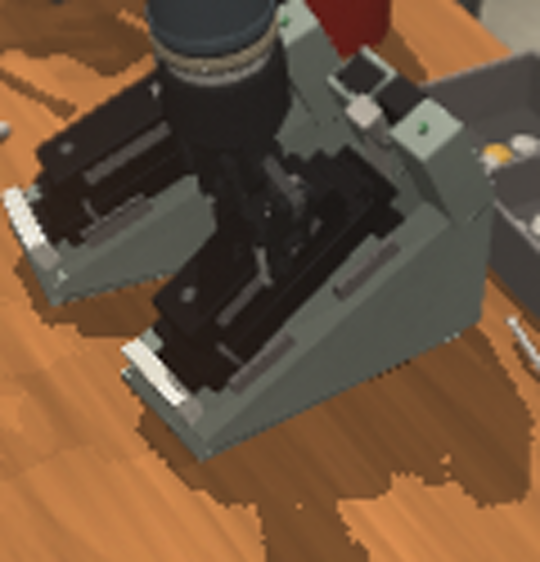

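The toe is under the lip at about (160,375), and the heel is still about 8° up at the latch. I'll lower it a little further, then release and press with closed fingers.

```bash
python3 - <<'E'
from inhand import *
np.set_printoptions(precision=2,suppress=True)
def rep(m,G):
    s_=sense();print(m,round(s_["time_s"],2),"err mm(bed)",1000*(s_["position"]-G[0])@bedR(BY),"F bed",s_["wrist_force"]@bedR(BY),s_["ft_torque"]@bedR(BY))
for deg in(6.5,5):
    th=np.radians(deg);c,s=np.cos(th),np.sin(th)
    G=tcp(*packpose(th,-96+16*c+13*s,1+deg/18))
    r=move_l(*G,feed=.02,until_force=8);sleep(.1);rep((deg,r),G)
    if r:break
command_gripper(.062);sleep(.3);rep("open",G)
s_=sense();R=s_["tcp_rot"]
move_l(s_["position"]-R[:,0]*.07,feed=.15)
for n in("side","top"):
    a,d=camera(n);np.savez(f"pics/{n}7.npz",p=a,d=d);cam=camera_params(n)
    overlay(a,cam,[],(225,130,345,255),4.5,f"pics/{n}7.png")
rep("up",G)
E
```

```text
(6.5, False) 12.57 err mm(bed) [-0.37 -0.02  0.01] F bed [-1.52 -0.32 -5.75] [0.05 0.08 0.03]
(5, False) 12.95 err mm(bed) [-0.34 -0.02 -0.07] F bed [-2.42  0.43 -6.29] [0.01 0.05 0.02]
open 13.57 err mm(bed) [0.1  0.02 0.06] F bed [-0.08 -0.06 -0.29] [0.02 0.13 0.01]
up 14.29 err mm(bed) [22.77  0.18 65.05] F bed [ 0.05 -0.03 -0.21] [0.04 0.07 0.04]
```

View pics/side7.png

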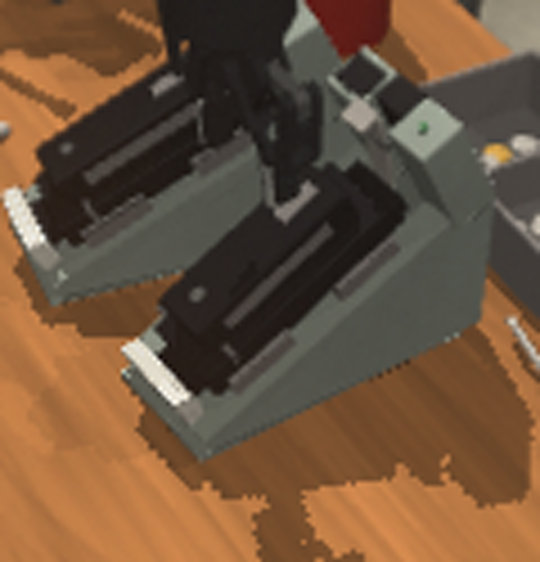

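```bash
cat > press.py <<'E'
from inhand import *
np.set_printoptions(precision=2,suppress=True)
RP=toolR(bedR(BY),1,np.radians(20))
def tip(x,z): return (BO+bedR(BY)@np.array([x,0,z]))/1000-RP[:,0]*.025
def rep(m):
    s_=sense();t=(1000*(s_["position"]+s_["tcp_rot"][:,0]*.025)-BO)@bedR(BY);print(m,round(s_["time_s"],2),"tip bed",t,"F bed",s_["wrist_force"]@bedR(BY))
E
python3 - <<'E'
from press import *
command_gripper(0.0,40)
move_l(tip(50,110),RP,feed=.15);move_l(tip(54,78),RP,feed=.1);sleep(.2);rep("pre")
r=move_l(tip(54,60),feed=.03,until_force=4);rep(("touch",r))
r=move_l(tip(54,51.5),feed=.02,until_force=22);rep(("press",r));sleep(.2);rep("hold")
for n in("side",):
    a,d=camera(n);overlay(a,camera_params(n),[],(225,130,345,255),4.5,f"pics/{n}8.png")
E
```

```text
pre 15.9 tip bed [54.28 -0.09 78.47] F bed [-0.19 -0.64  0.31]
('touch', False) 16.65 tip bed [54.12  0.03 59.97] F bed [1.55 0.82 0.92]
('press', True) 17.02 tip bed [55.93 -0.01 55.18] F bed [ 1.43 -0.    7.67]
hold 17.23 tip bed [55.95 -0.02 55.2 ] F bed [0.32 0.14 7.37]
```

View pics/side8.png

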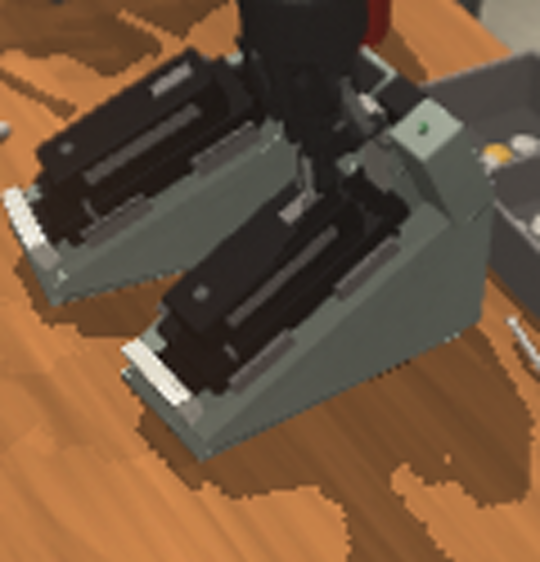

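```bash
python3 - <<'E'
from press import *
r=move_l(tip(56,52.5),feed=.01,until_force=16);rep(("press",r));sleep(.3);rep("hold")
move_l(tip(54,85),feed=.1)
rep("up")
move_l(tip(40,120),feed=.2);sleep(.2)
p=tip(40,120)
move_l(p+np.array([-.12,0,.12]),feed=.3)
for n in("side","top"):
    a,d=camera(n);np.savez(f"pics/{n}9.npz",p=a,d=d);overlay(a,camera_params(n),[],(265,130,345,210) if n=="side" else (170,130,300,240),7 if n=="side" else 5,f"pics/{n}9.png")
P=cloud(np.load("pics/side9.npz")["d"],camera_params("side"));q=(P.reshape(-1,3)*1000-BO)@bedR(BY)
m=(abs(q[:,1])<17)&(abs(q[:,2]-56)<12)&(abs(q[:,0])<60);print(m.sum(),np.polyfit(q[m,0],q[m,2],1))
P=cloud(np.load("pics/top9.npz")["d"],camera_params("top"));q=(P.reshape(-1,3)*1000-BO)@bedR(BY)
m=(abs(q[:,1])<17)&(abs(q[:,2]-56)<12)&(abs(q[:,0])<60);print(m.sum(),np.polyfit(q[m,0],q[m,2],1) if m.sum()>20 else 0)
rep("end")
E
```

```text
('press', True) 17.52 tip bed [55.92  0.   55.23] F bed [1.15 0.24 6.5 ]
hold 17.82 tip bed [55.98  0.01 55.24] F bed [0.75 0.46 6.47]
up 18.27 tip bed [54.06  0.21 85.28] F bed [-0.33 -0.43 -0.91]
396 [ 0.02 55.15]
114 [ 0.01 54.86]
end 19.63 tip bed [-15.39  10.39 278.79] F bed [-0.41  0.23  0.58]
```

View pics/side9.png

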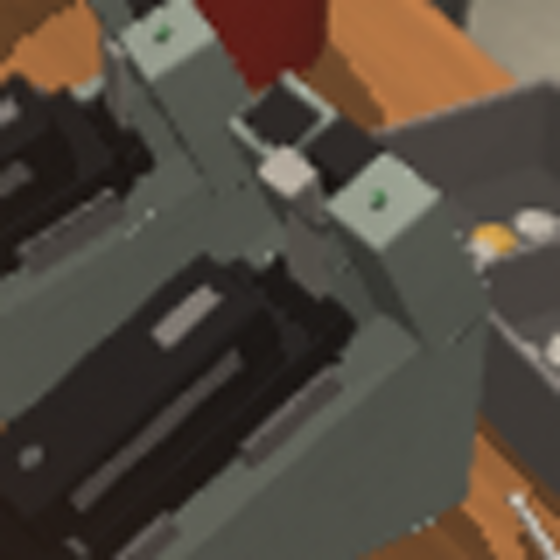

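View pics/top9.png

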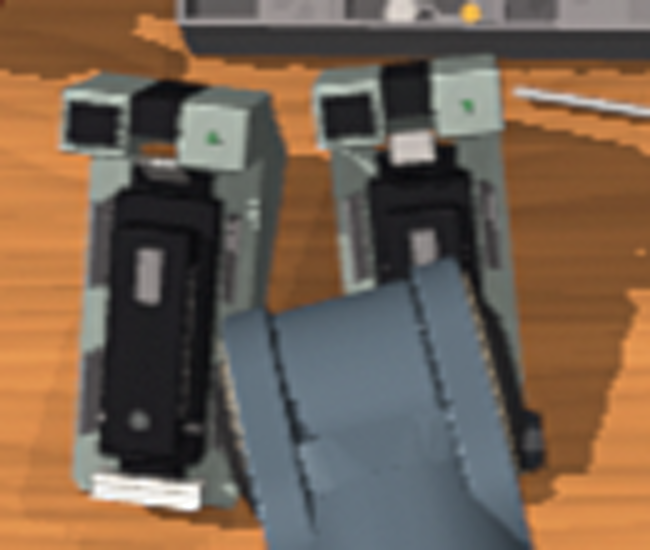

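```bash
python3 - <<'E'
from press import *
z0=np.load("pics/side0.npz")["p"];z9=np.load("pics/side9.npz")["p"]
im=np.hstack([cv2.resize(z[140:190,285:335,::-1],None,fx=7.5,fy=7.5,interpolation=cv2.INTER_CUBIC) for z in(z0,z9)])
cv2.imwrite("pics/latch.png",im)
C=[(n,cloud(np.load(f"pics/{n}9.npz")["d"],camera_params(n)).reshape(-1,3)*1000) for n in("side","top")]
C.append(("top0",np.load("pics/topP.npy").reshape(-1,3)*1000));C.append(("side0",np.load("pics/sideP.npy").reshape(-1,3)*1000))
for n,q in C:
    # seated pack in cradle2: spine top band found by fitting plane to the upper points
    l=(q-[BO[0],190,66])@bedR(0.0)
    m=(l[:,2]>42)&(l[:,2]<68)&(abs(l[:,0])<50)&(abs(l[:,1])<40)
    if m.sum()>50:
        A_=np.c_[q[m,0]-600,q[m,1]-190,np.ones(m.sum())]
        w=np.ones(m.sum(),bool)
        for i in range(8):
            s=np.linalg.lstsq(A_[w],q[m][w,2],rcond=None)[0];r=q[m][:,2]-A_@s;w=abs(r)<4
        print(n,"cradle2 spine slope deg",np.degrees(np.arctan(np.hypot(s[0],s[1]))),w.sum(),q[m][w].mean(0))
    l=(q-BO)@bedR(BY);m=(abs(l[:,1])<17)&(abs(l[:,2]-56)<8)&(abs(l[:,0])<60)
    if m.sum()>50 and "0" not in n:
        s=np.linalg.lstsq(np.c_[q[m,0]-600,q[m,1]-70,np.ones(m.sum())],q[m,2],rcond=None)[0];print(n,"our spine slope",np.degrees(np.arctan(np.hypot(s[0],s[1]))),m.sum())
E
```

```text
side cradle2 spine slope deg 28.195758558971914 168 [583.93 217.94 120.24]
side our spine slope 26.89329837555463 395
top cradle2 spine slope deg 26.630982956287802 212 [584.67 218.95 120.49]
top our spine slope 24.577032927233564 114
top0 cradle2 spine slope deg 25.9539912556551 219 [585.28 218.66 121.29]
side0 cradle2 spine slope deg 30.097219133387743 169 [582.26 217.9  118.56]
```

View pics/latch.png

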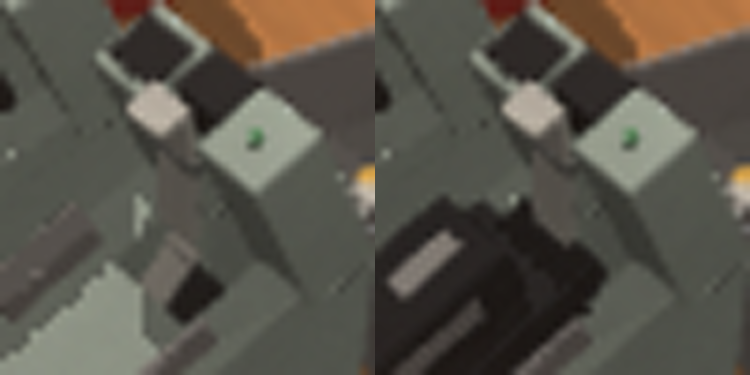

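The image and the slope can't separate latched (2 mm of play) from held just short of the latch. To settle it, I'll press once more, harder, then raise the tip in small steps and see how far the pack follows it.

```bash
python3 - <<'E'
from press import *
move_l(tip(40,120),RP,feed=.3);move_l(tip(56,64),RP,feed=.12);sleep(.2)
s0=sense()["wrist_force"]@bedR(BY)
def rp(m):
    f=[]
    for i in range(4): sleep(.03);f.append((sense()["wrist_force"]@bedR(BY)-s0)[2])
    s_=sense();t=(1000*(s_["position"]+s_["tcp_rot"][:,0]*.025)-BO)@bedR(BY);print(m,round(s_["time_s"],2),"z %.2f F %.2f"%(t[2],np.mean(f)))
for z in(58,57,56,55.5): move_l(tip(56,z),feed=.03,until_force=28);rp(z)
r=move_l(tip(56,53),feed=.008,until_force=28);rp(("press",r))
for z in(55,55.5,56,56.5,57,57.5,58.5): move_l(tip(56,z),feed=.02);rp(z)
E
```

```text
58 21.67 z 57.94 F 0.67
57 22.05 z 57.16 F 2.62
56 22.43 z 56.09 F 3.67
55.5 22.82 z 55.58 F 4.38
('press', False) 23.41 z 54.93 F 18.25
55 23.79 z 55.27 F 5.92
55.5 24.18 z 55.53 F 4.45
56 24.56 z 55.94 F 3.36
56.5 24.94 z 56.34 F 2.04
57 25.32 z 56.90 F 1.41
57.5 25.71 z 57.47 F 0.59
58.5 26.09 z 58.50 F -0.30
```

```bash
python3 - <<'E'
from press import *
move_l(tip(40,120),RP,feed=.3)
p=sense()["position"];move_l(p+[-.05,0,.17],feed=.35)
move_joints([-1.167,0.25,-0.049,1.532,0.024,1.141,-0.082])
print(sense()["time_s"])
for n in("side","top"):
    Ds=[];
    for i in range(8):
        a,d=camera(n);Ds.append(d)
    D=np.array(Ds);D[D==0]=np.nan;d=np.nan_to_num(np.nanmedian(D,0))
    np.savez(f"pics/{n}10.npz",p=a,d=d);overlay(a,camera_params(n),[(packL,bedR(BY),BO,(0,255,255))],(225,130,345,255) if n=="side" else (170,130,300,240),4.5 if n=="side" else 5,f"pics/{n}10.png")
    q=(cloud(d,camera_params(n)).reshape(-1,3)*1000-BO)@bedR(BY)
    m=(abs(q[:,1])<18)&(abs(q[:,2]-56)<7)&(abs(q[:,0])<60);pf=np.polyfit(q[m,0],q[m,2],1);print(n,"spine",m.sum(),pf,"at+-60",np.polyval(pf,[-60,60]))
    for x0,x1,z in((69,78,24),(-78,-69,24),(82,92,14)):
        k=(q[:,0]>x0)&(q[:,0]<x1)&(abs(q[:,1])<(28 if z==24 else 21))&(abs(q[:,2]-z)<8);print((x0,x1),k.sum(),np.median(q[k,2]) if k.sum() else None)
    k=(abs(q[:,1])>38)&(abs(q[:,1])<47)&(abs(q[:,2])<6)
    for x0,x1 in((-20,5),(50,64),(-88,-72)):
        kk=k&(q[:,0]>x0)&(q[:,0]<x1);print(" bed",(x0,x1),kk.sum(),np.median(q[kk,2]) if kk.sum() else None)
print(sense()["time_s"])
E
```

```text
29.2167
side spine 417 [ 0.01 55.32] at+-60 [54.44 56.19]
(69, 78) 43 26.26152442924866
(-78, -69) 51 24.133974592637642
(82, 92) 41 16.86920503004032
 bed (-20, 5) 22 -0.14958326306160152
 bed (50, 64) 16 1.218528177781232
 bed (-88, -72) 23 -0.14982126481297053
top spine 515 [ 0.01 54.88] at+-60 [54.07 55.7 ]
(69, 78) 61 25.51020765948714
(-78, -69) 33 23.93975128407684
(82, 92) 38 15.748855898774199
 bed (-20, 5) 49 -0.3101150925255115
 bed (50, 64) 5 -0.05781758602816559
 bed (-88, -72) 28 -0.15371495186298
30.0167
```

View pics/side10.png

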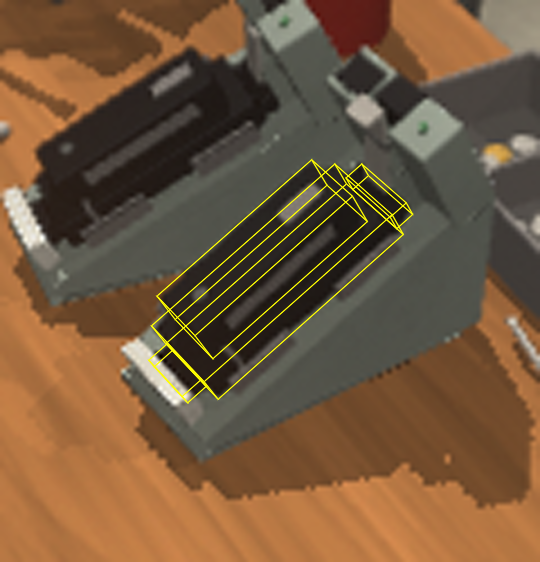

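View pics/top10.png

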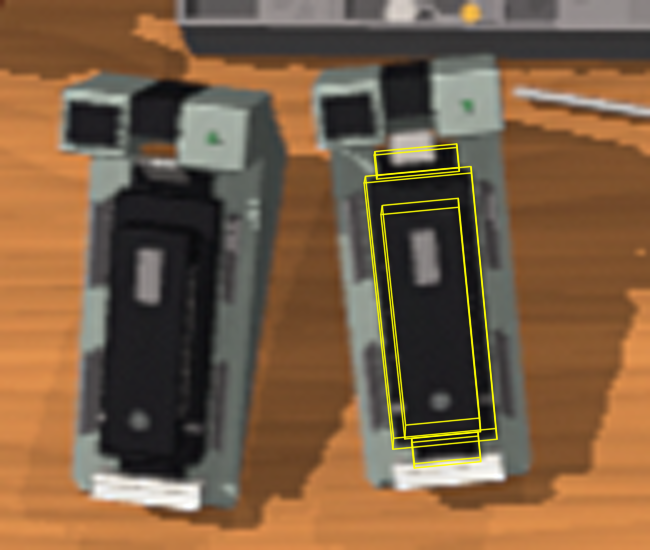

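```bash
python3 - <<'E'
from press import *
for n in("side","top"):
  for k,d in(("before",np.load(f"pics/{n}0.npz")["d"]),("now",np.load(f"pics/{n}10.npz")["d"])):
    q=(cloud(d,camera_params(n)).reshape(-1,3)*1000-BO)@bedR(BY)
    print(n,k,end=' ')
    for z in range(16,60,6):
        m=(abs(q[:,1])<9)&(q[:,2]>=z)&(q[:,2]<z+6)&(q[:,0]>80)&(q[:,0]<112);print(z,m.sum(),np.round(np.median(q[m,0]),1) if m.sum() else '',end=' | ')
    print()
E
```

```text
side before 16 6 90.2 | 22 6 92.1 | 28 8 94.3 | 34 6 96.9 | 40 8 98.4 | 46 6 101.5 | 52 7 103.8 | 58 6 106.0 | 
side now 16 15 86.1 | 22 6 92.9 | 28 7 94.2 | 34 4 97.2 | 40 5 98.6 | 46 8 101.3 | 52 6 103.1 | 58 3 105.1 | 
top before 16 0  | 22 0  | 28 0  | 34 0  | 40 0  | 46 0  | 52 0  | 58 0  | 
top now 16 5 84.3 | 22 0  | 28 0  | 34 0  | 40 0  | 46 0  | 52 0  | 58 0  |
```

The pawl is back at its rest angle: its profile is within about 1 mm of the starting one. The heel ledge sits under it, and the robot is clear, so I'm handing in.

```bash
python3 - <<'E'
from press import *
a=np.load("pics/side0.npz")["p"].astype(int);b=np.load("pics/side10.npz")["p"].astype(int)
d=abs(a-b).max(2)
for nm,(u,v) in dict(wrench=(200,165),tub=(182,192),crank=(255,313),cassette=(350,334),pedal=(388,270),hub=(423,310),screwdriver=(357,230)).items(): print(nm,(d[v-15:v+15,u-15:u+15]>60).sum())
finish_job();print(sense()["time_s"])
E
```

```text
wrench 0
tub 0
crank 0
cassette 0
pedal 0
hub 0
screwdriver 0
the job is handed in; nothing more can be done
the job is handed in; nothing more can be done
```

The battery pack is on charge in the free cradle. I hooked its toe under the lip with the heel about 18° up, lowered it to about 5° and released it. I then pressed the spine near the heel with closed fingers until it stopped hard, withdrew and handed in at about 30 s.

**Last checks:**
- **Toe:** it met the pocket's back wall within 0.3 mm of where it should be, so the tongue is under the lip.
- **Latch:** the pawl is back at its rest angle, within about 1 mm of its starting profile, and the heel ledge is below it. On release the pack rose only about 2 mm at the heel, which matches the latch play.
- **Other objects:** the seven bystanders show no change from the first side image, and the robot was touching nothing.

**Less certain:**
- **Heel height:** the side camera put the heel about 2.9 mm up and the top camera about 1.7 mm. The side figure alone would not have separated latched from not latched, so I relied on the pawl angle and the hard stop.
- **Lever:** I inferred that it is pushed in from the heel height and did not see it directly.
- **Pressing force:** the first press briefly reached about 22 N before its force stop. The second, confirming press held about 18 N.

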